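# Switch on the cold plate with its keys, in order

### The arm

A 6-joint arm with a two-finger parallel gripper is mounted at the origin on a cart in front of the work surface, level with it; the furniture and walls round the work are solid. World frame = base frame: x ahead of the robot, y to its left, z up, the work surface at z = 0. Lengths are in mm, angles in degrees, forces in N, time in s.
With the tool pointing down it reaches from about 350 to 850 mm from the base axis. Payload 8.1 kg.
Tool frame: the origin (TCP) lies between the finger pads; the fingertips stand 22 mm ahead of it and the grasp point (between the pads) lies 3 mm ahead of it (r.nose_length is the z of the fingertips in the tool frame, in mm); z points along the fingers, x is the direction in which the jaws open and shut, and the axes are right-handed (so a half turn about z gives the same grasp; the last joint's range is limited). The gripper opens to 85 mm and grips with 20 to 120 N. Pads are 22 mm wide; open, the fingers measure 114 mm over their backs; the gripper's body (76 mm by 85 mm) begins 54 mm behind the grasp point. The pads swing forward as they close: fully open they stand 13 mm farther back than shut.
Start: joints at [63.404, 7.471, 85.268, -0, 87.261, -4.893], TCP at [221.863, 557.479, 253.292] pointing down, gripper open.
Joint ranges: [-169.43, 169.43], [-51.17, 129.36], [1.28, 143.12], [-76.62, 256.62], [0, 156.53], [-152.29, 152.29]. Speed limits (degrees/s): [136.94, 136.94, 159.86, 180, 180, 180].

### API

Orientations are given as [roll, pitch, yaw] about the fixed x, y, z axes, in that order (R = Rz(yaw) Ry(pitch) Rx(roll)).
In Python, from bench import r gives the robot as it stands.
- The arm moves only by the shell command python3 -m jog 'ROWS' [FORCE]. ROWS is JSON, a list of rows, each a list of 5 numbers: the shift along the tool's x, y, z in m, then the turn about the tool's z in degrees, then the opening in per cent of the stroke, from 0 (shut) to 100 (fully open). A call has 1 to 8 rows; each row is the pose to reach, as a shift and turn from the pose measured when the call began, along the tool's axes at that moment; what a row does not reach only later rows make up. A row lasts 1/10 s, in which the tool goes at most 50 mm and 8.59 degrees, less where a joint would pass 70% of its speed; a pose out of reach is approached as far as the arm can. A call with a gripper value outside its range is refused whole. The fingers move at their own pace and stop on an object; FORCE is the grip in N (left out, the last holds). Time passes only in rows, so rows that repeat a pose let the fingers close. It gives the time, the measured TCP pose, the force and the opening at its end, in the units of the state.
- r.sense(): the state, without advancing time (a new reading comes with each control period).
- r.snapshot(name): name is "side" or "top"; returns a dict with "image" (384x512x3 uint8, red, green, blue), "K" (3x3 intrinsics, pixels), "T" (4x4, takes a point from camera to world coordinates). Camera axes: x right, y down, z forward; pixel columns grow to the right and rows downward; lengths in mm; the calibration is good to about 2 mm. A picture is of the moment at which its call begins. There is no depth.
- r.hand_in(): hands the job in, once; it reports no verdict.
Trained networks look in a picture, given as the dict that the camera call returned (one of the last four; its "shot" number tells which), for a name from the list of things; names that differ only in an ending like _2 or _b are one class to them, and where a whole thing is asked for, a point or a joint stands for the part that bears it (a point fixed in the world has none). Each returns a list of dicts, best first, with "conf" (0 to 1); they miss things now and then, are a little off and sometimes report something else, mostly with a low value. They report only what shows in the picture. A call takes as long as a camera call.
- r.search_frame(picture, label): "bbox" ([left, top, right, bottom] in pixels, round what is visible of it).
- r.pinpoint(picture, label): "uv" ([column, row] in pixels: a listed point, or the origin of a listed thing).
The state is a dict: "time": time; "joint_pos": joint angles; "qd": joint speeds; "joint_efforts": joint torques, N m; "tool_pos": TCP position; "tcp_rot": TCP orientation; "ft_force": force on the tool from outside, world axes, zero at the start; "wrist_torque": the same for the moment, N m; "finger_gap": finger opening in mm.
Only numpy, scipy, OpenCV 4.12 (cv2) and the standard library are available. Lean on these libraries where they do the work, as an engineer would, in place of code of your own. Each camera call takes 0.05 s, during which the arm holds its last target. There are 200 camera calls.

### The job

Switch on the cold plate by its keys: on its front deck press down the long bar key first, then the square key, then the round key, each gently and all the way until it stays down, finishing one before starting the next. Leave the triangular key up. Do not pick up or push away the wax blocks or anything else that is lying about.

Things in the scene. Friction and masses are not known exactly. Their poses are not given: they have to be found in the camera images.
- cold_plate: the bench-top cold plate: a white box 200 mm deep (its x), 190 mm wide (its y), fixed to the bench. Origin under its centre on the bench, x pointing to its back, z up. Its front 65 mm is a flat grey key deck, 65 mm above the bench, with four white keys in one row along y, 65 mm in front of the origin, 44 mm apart centre to centre (which key is in which place varies). Behind the deck lies a bare metal cooling slab, 67 mm above the bench, with wax blocks on it.
- bar_top (a point): centre of the flat top of the long bar key: a narrow oblong cap 34 x 12 mm (long along the unit's x). All keys are turned with the unit (same axes). With the key up this point is 81 mm above the bench; the cap stands 14 mm proud of a thin black collar; it moves with the key
- bar_key (a joint): travel of the bar key in m: 0 up, 0.007 fully down, where it meets a rubber buffer (4 N, then 2.5 N more for each further mm, over 6 mm, springing back when released). It moves straight down against a steady 3 N, has no return spring, and stays at the travel it was given
- square_top (a point): centre of the flat top of the square key: a square cap 24 x 24 mm. All keys are turned with the unit (same axes). With the key up this point is 81 mm above the bench; the cap stands 14 mm proud of a thin black collar; it moves with the key
- square_key (a joint): travel of the square key in m: 0 up, 0.007 fully down, where it meets a rubber buffer (4 N, then 2.5 N more for each further mm, over 6 mm, springing back when released). It moves straight down against a steady 3 N, has no return spring, and stays at the travel it was given
- round_top (a point): centre of the flat top of the round key: a round cap of 26 mm diameter. All keys are turned with the unit (same axes). With the key up this point is 81 mm above the bench; the cap stands 14 mm proud of a thin black collar; it moves with the key
- round_key (a joint): travel of the round key in m: 0 up, 0.007 fully down, where it meets a rubber buffer (4 N, then 2.5 N more for each further mm, over 6 mm, springing back when released). It moves straight down against a steady 3 N, has no return spring, and stays at the travel it was given
- triangle_top (a point): centre of the flat top of the triangular key: a three-cornered cap, corners 16.5 mm from its middle. All keys are turned with the unit (same axes). With the key up this point is 81 mm above the bench; the cap stands 14 mm proud of a thin black collar; it moves with the key
- triangle_key (a joint): travel of the triangle key in m: 0 up, 0.007 fully down, where it meets a rubber buffer (4 N, then 2.5 N more for each further mm, over 6 mm, springing back when released). It moves straight down against a steady 3 N, has no return spring, and stays at the travel it was given
- block_a: loose wax block on a flat plastic cassette, 28 x 40 x 13 mm, lying on the cooling slab; origin at the centre of its underside
- block_b: loose wax block on a flat plastic cassette, 28 x 40 x 13 mm, lying on the cooling slab; origin at the centre of its underside
- block_c: loose wax block on a flat plastic cassette, 28 x 40 x 13 mm, lying on the cooling slab; origin at the centre of its underside
- petri_dish: loose small covered dish, 64 mm across, 17 mm high, on the bench; origin at the centre of its underside
- stain_bottle: loose reagent bottle, 47 mm across, 92 mm high, on the bench; origin at the centre of its underside
- forceps: loose steel forceps, 126 mm long (its y), 8 mm high, on the bench; origin at the centre of its underside
- slide_mailer: loose flat white slide case, 24 x 66 x 15 mm, on the bench; origin at the centre of its underside

How it is judged (in metres and radians):
On the way, in this order (a step that is already met when the one before it is completed fails the run):
1. the bar key is down (value of joint bar_key above 0.005 m), for 0.1 s.
2. the square key is down (value of joint square_key above 0.005 m), for 0.1 s.
3. the round key is down (value of joint round_key above 0.005 m), for 0.1 s.
At the end, for the whole second after the job is handed in: the bar, square and round keys are each at least 5 mm down (of 7 mm), the triangular key is less than 2 mm down, and every loose thing is within 10 mm of where it began (value of joint each of bar_key, square_key, round_key above 0.005 m and value of joint triangle_key below 0.002 m and distance of each of block_a, block_b, block_c, petri_dish, stain_bottle, forceps, slide_mailer from where it was at the start of the episode below 0.01 m); the robot touches nothing.
It fails at once if a key is pushed (over 2 mm) out of turn: the square before the bar is down (5 mm), or the round before both are ((value of joint square_key above 0.002 m and value of joint bar_key below 0.005 m) or (value of joint round_key above 0.002 m and value of joint any of bar_key, square_key below 0.005 m)).
It fails at once if the triangular key is pushed (over 2 mm) (value of joint triangle_key above 0.002 m).
It fails at once if a key is pressed harder than 25 N (contact force between any of bar_key, square_key, round_key, triangle_key and anything else above 25 N).
It fails at once if the robot bears on the cold plate itself harder than 25 N (contact force between cold_plate and the fingers above 25 N or contact force between cold_plate and the arm above 25 N).
It fails at once if a wax block or another loose thing is lifted, carried or pushed over 10 mm (not (distance of each of block_a, block_b, block_c, petri_dish, stain_bottle, forceps, slide_mailer from where it was at the start of the episode below 0.01 m)).
It also fails if it takes over 40 s, if anything falls off the work surface, if the arm or the gripper's body presses on something with over 40 N, if the wrist force passes 120 N, or if a joint passes its speed limit or range.

## Working session

There is one attempt and no reset: what is moved stays moved. The work goes in short steps, Python scripts to look and compute and a shell command to move; the robot and the scene stay as the last step left them, time stands still between calls to the robot, and variables do not carry over. Pictures are saved under pics/ and viewed, about 8 in all and at most 12, crops included, and the job is handed in when it is done.

```bash
mkdir -p pics; cat > h.py <<'E'
import numpy as np, cv2
from bench import r
def ray(p,uv):
    d=p["T"][:3,:3]@np.linalg.inv(p["K"])@np.array([uv[0],uv[1],1.]); return p["T"][:3,3],d
def at(p,uv,z):
    o,d=ray(p,uv); return o+d*(z-o[2])/d[2]
def proj(p,X):
    T=np.linalg.inv(p["T"]); c=T[:3,:3]@np.array(X,float)+T[:3,3]; q=p["K"]@c; return q[:2]/q[2]
def save(p,n): cv2.imwrite(f"pics/{n}.png",p["image"][:,:,::-1])
E
python3 - <<'E'
from h import *
for n in ("top","side"):
    p=r.snapshot(n); p["T"]=np.array(p["T"]);p["K"]=np.array(p["K"]); save(p,n+"0")
    print(n,p["T"][:3,3].round(),p["T"][:3,2].round(2))
    for l,z in (("bar_top",81),("square_top",81),("round_top",81),("triangle_top",81),("cold_plate",0)):
        for d in r.pinpoint(p,l)[:2]: print(l,round(d["conf"],2),np.round(d["uv"],1),at(p,d["uv"],z).round(1))
s=r.sense(); print(s)
E
```

```text
top [ 207.  -36. 1360.] [ 0.21  0.   -0.98]
bar_top 0.71 [251.3 169.6] [516.7  -4.1  81. ]
bar_top 0.61 [290.8 193.3] [ 446.3 -118.4   81. ]
square_top 0.49 [259.2 192. ] [450.2 -27.2  81. ]
round_top 0.53 [278.6 196.5] [436.9 -83.1  81. ]
triangle_top 0.4 [247.9 196.5] [437.    5.3  81. ]
cold_plate 0.87 [269.  180.5] [501.7 -56.9   0. ]
cold_plate 0.64 [383.6 215.3] [ 393.2 -404.4    0. ]
side [  18. -859.  544.] [ 0.47  0.77 -0.44]
bar_top 0.48 [251.3 206.4] [ 453.2 -123.5   81. ]
bar_top 0.31 [281.9 197.7] [ 544.8 -128.7   81. ]
square_top 0.66 [269.9 263.9] [ 358.8 -347.2   81. ]
square_top 0.41 [229.4 194.4] [440.1 -31.5  81. ]
round_top 0.64 [237.7 200.4] [441.1 -75.   81. ]
triangle_top 0.63 [222.9 186. ] [450.4  25.9  81. ]
cold_plate 0.75 [255.7 218.7] [501.6 -63.6   0. ]
cold_plate 0.53 [269.9 265.4] [ 415.3 -262.3    0. ]
{'time': 0.6, 'joint_pos': array([ 6.34022636e+01,  7.46862772e+00,  8.52677753e+01,  4.77786130e-04,
        8.72629379e+01, -4.89368093e+00]), 'qd': array([ 0.06247132, -0.03024777, -0.09045697, -0.01855811,  0.1025067 ,
        0.03272958]), 'joint_efforts': array([-7.28628038e-04, -5.68964124e+01, -5.00592470e+01, -2.04073473e-05,
        1.79371855e-03, -2.39948008e-07]), 'tool_pos': array([221.8690997 , 557.46868219, 253.31894434]), 'tcp_rot': array([-1.79999581e+02, -6.97345249e-04,  6.82959217e+01]), 'ft_force': array([-0.27537869,  0.15944879,  0.22483954]), 'wrist_torque': array([-0.03206244,  0.04142126,  0.04386542]), 'finger_gap': 85.89045917915364}
```

```bash
python3 - <<'E'
import cv2
a=cv2.imread("pics/top0.png")[130:240,200:340];b=cv2.imread("pics/side0.png")[150:280,170:330]
cv2.imwrite("pics/v1.png",cv2.resize(a,None,fx=5,fy=5,interpolation=cv2.INTER_CUBIC))
cv2.imwrite("pics/v2.png",cv2.resize(b,None,fx=4.5,fy=4.5,interpolation=cv2.INTER_CUBIC))
E
```

```text
(no output)
```

View pics/v1.png

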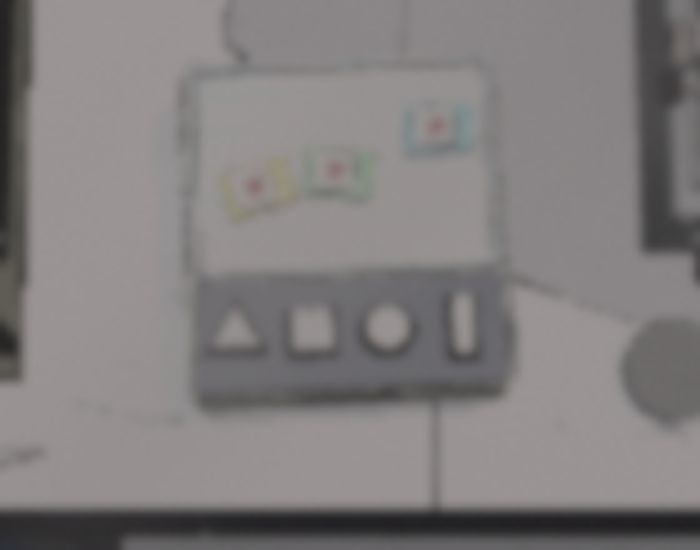

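View pics/v2.png

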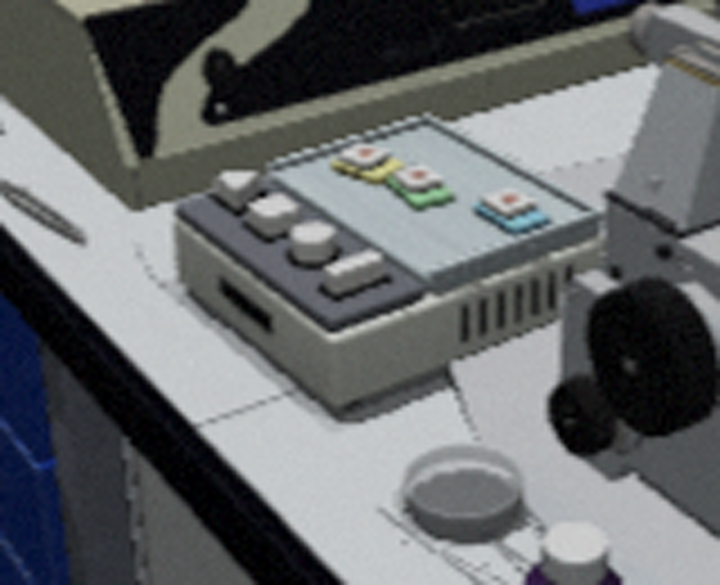

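View pics/side0.png

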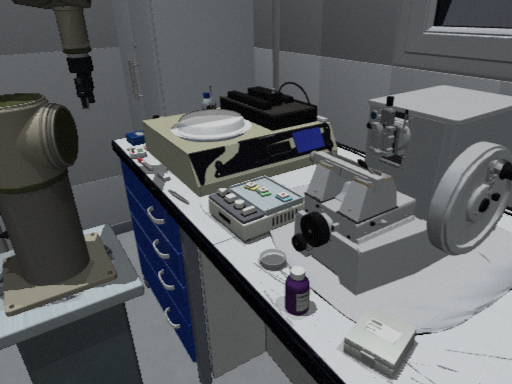

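```bash
cat > fit.py <<'E'
from h import *
from scipy.optimize import least_squares
P={n:r.snapshot(n) for n in ("top","side")}
# white cap blobs in top view: centroid near eyeballed seeds
seeds={"triangle":(247.6,195.6),"square":(262.6,195.4),"round":(277.4,195.4),"bar":(292.6,194.8)}
off={"triangle":66,"square":22,"round":-22,"bar":-66}
g=cv2.resize(P["top"]["image"],None,fx=4,fy=4,interpolation=cv2.INTER_CUBIC).mean(2)
obs=[]
for k,s in seeds.items():
    u,v=[int((c+.5)*4) for c in s]; w=g[v-28:v+28,u-27:u+27]
    t=(w.max()+np.percentile(w,15))/2; n,l,st,c=cv2.connectedComponentsWithStats((w>t).astype(np.uint8))
    i=1+np.argmax(st[1:,4]); m=(c[i]+[u-27,v-28]+.5)/4-.5; print(k,m.round(1),st[i]); obs.append(("top",k,m,1))
for k,uv in dict(triangle=(222.9,190),square=(230.2,196.5),round=(239.0,202.0),bar=(248.7,209.3)).items(): obs.append(("side",k,np.array(uv),.5))
def X(q,k):
    a=q[2]; return [q[0]-65*np.cos(a)-off[k]*np.sin(a), q[1]-65*np.sin(a)+off[k]*np.cos(a), 78 if 0 else 80]
for sel in (("top",),("side",),("top","side")):
    f=lambda q:np.concatenate([w*(proj(P[c],X(q,k))-m) for c,k,m,w in obs if c in sel])
    s=least_squares(f,[505,-57,0],x_scale=[1,1,.01]); print(sel,s.x[:2].round(1),np.degrees(s.x[2]).round(2),s.fun.round(1))
for k in off: print(k,np.round(X(s.x,k),1))
q=s.x
im=cv2.resize(P["top"]["image"][100:280,150:420,::-1],None,fx=2.9,fy=2.9,interpolation=cv2.INTER_CUBIC)
a=q[2];R=np.array([[np.cos(a),-np.sin(a)],[np.sin(a),np.cos(a)]])
for x0,x1,z in ((-100,-35,65),(-100,100,67)):
    c=[proj(P["top"],[*(q[:2]+R@[x,y]),z]) for x,y in((x0,-95),(x0,95),(x1,95),(x1,-95))]
    cv2.polylines(im,[np.int32((np.array(c)-[150,100]+.5)*2.9)],True,(0,0,255),1)
for k in off: cv2.circle(im,tuple(np.int32((proj(P["top"],X(q,k))-[150,100]+.5)*2.9)),2,(0,0,255),-1)
cv2.imwrite("pics/v3.png",im)
E
python3 fit.py
```

```text
triangle [246.5 195.8] [  9  14  29  26 499]
square [262. 195.] [ 10  10  31  33 937]
round [277.1 194.6] [ 11   9  31  33 781]
bar [292.3 193.7] [ 18   1  15  46 590]
('top',) [507.1 -54.1] 2.52 [ 0.1 -0.  -0.1  0.1 -0.  -0.2  0.1  0.1]
('side',) [504.2 -61.3] 1.55 [-0.1  0.2  0.2 -0.2  0.1  0.2 -0.2 -0.2]
('top', 'side') [507.  -54.7] 2.34 [ 0.2 -0.1 -0.   0.2  0.1 -0.1  0.2  0.2 -0.3 -0.3  0.1 -0.7  0.1 -0.4
 -0.1 -0.8]
triangle [439.3   8.6  80. ]
square [441.1 -35.3  80. ]
round [442.9 -79.3  80. ]
bar [ 444.7 -123.3   80. ]
```

View pics/v3.png

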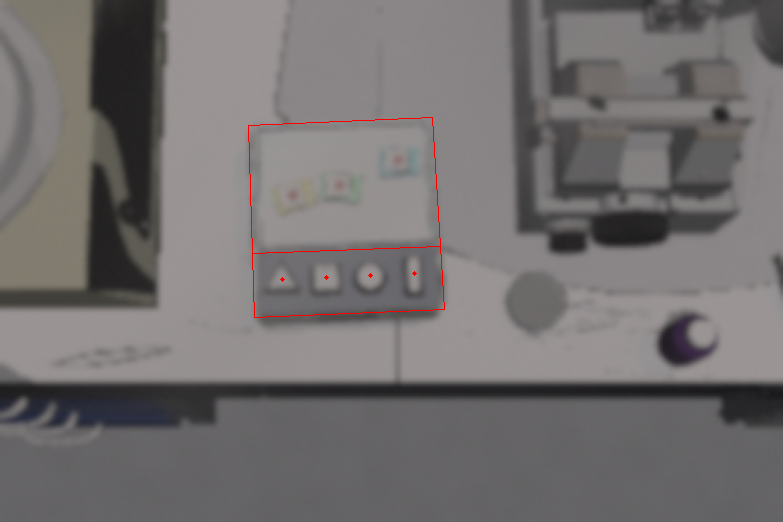

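```bash
python3 -m jog '[[0,0,-0.05,0,0],[0,0,-0.1,0,0],[-0.033,0.0275,-0.1,8,0],[-0.066,0.055,-0.1,16,0],[-0.099,0.0825,-0.1,24,0],[-0.132,0.11,-0.1,32,0],[-0.165,0.1375,-0.1,40,0],[-0.198,0.165,-0.1,48,0]]' 20
```

```text
time: 1.5
tool_pos: [302.1, 311.0, 353.5]
tcp_rot: [-180.0, -0.0, 20.0]
ft_force: [1.1, -0.5, 0.5]
finger_gap: -0.1
```

```bash
python3 -m jog '[[-0.001,0.045,0,6,0],[-0.003,0.09,0,12,0],[-0.004,0.135,0,17.7,0],[-0.006,0.18,0,17.7,0],[-0.007,0.225,0,17.7,0],[-0.009,0.27,0,17.7,0],[-0.01,0.315,0,17.7,0],[-0.012,0.36,0,17.7,0]]'
```

```text
time: 2.3
tool_pos: [414.1, -33.4, 353.8]
tcp_rot: [-180.0, -0.1, 2.3]
ft_force: [1.0, 1.1, 0.2]
finger_gap: -0.1
```

```bash
python3 -m jog '[[0.013,0.045,0,0,0],[0.027,0.091,0,0,0],[0.027,0.091,0.05,0,0],[0.027,0.091,0.1,0,0],[0.027,0.091,0.15,0,0],[0.027,0.091,0.19,0,0],[0.027,0.091,0.225,0,0],[0.027,0.091,0.225,0,0]]'
python3 - <<'E'
from h import *
s=r.sense(); print(r.nose_length,s["tool_pos"],s["tcp_rot"],s["ft_force"])
p=r.snapshot("side"); t=np.array(s["tool_pos"])-[0,0,r.nose_length]
u=proj(p,t); print(u)
im=cv2.resize(p["image"][140:250,190:310,::-1],None,fx=5,fy=5,interpolation=cv2.INTER_CUBIC)
cv2.imwrite("pics/v4.png",im)
E
```

```text
time: 3.1
tool_pos: [441.3, -121.7, 123.5]
tcp_rot: [-179.8, 0.4, 2.3]
ft_force: [-0.8, -0.2, 0.1]
finger_gap: -0.2
22.0 [ 441.30974622 -121.71483111  123.52139107] [-179.76177763    0.39781864    2.27547056] [-0.76812419 -0.15231686  0.1285882 ]
[246.64839237 200.20332823]
```

View pics/v4.png

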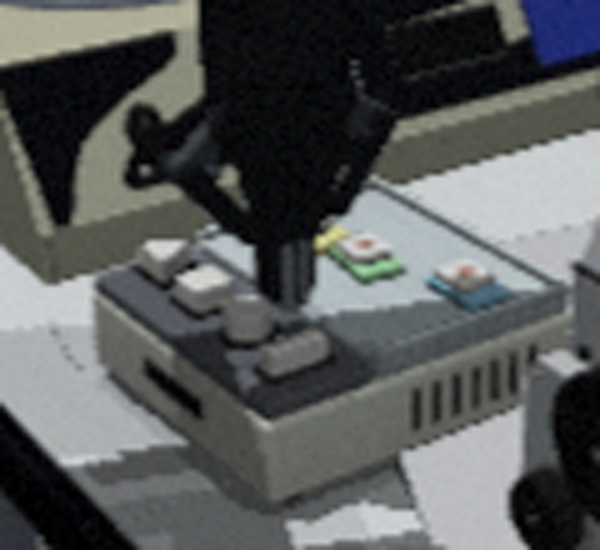

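```bash
python3 -m jog '[[0.0033,0.0018,0,0,0],[0.0033,0.0018,0.005,0,0],[0.0033,0.0018,0.01,0,0],[0.0033,0.0018,0.015,0,0],[0.0033,0.0018,0.015,0,0],[0.0033,0.0018,0.015,0,0]]'; python3 -m jog '[[0,0,0.002,0,0],[0,0,0.004,0,0],[0,0,0.006,0,0],[0,0,0.007,0,0],[0,0,0.007,0,0],[0,0,0.007,0,0]]'
```

```text
time: 3.75
tool_pos: [446.5, -124.0, 111.8]
tcp_rot: [-179.9, 0.2, 2.3]
ft_force: [-0.2, -0.7, -0.3]
finger_gap: 0.0
time: 4.35
tool_pos: [446.4, -124.0, 104.8]
tcp_rot: [-179.9, 0.2, 2.3]
ft_force: [0.2, -0.5, -0.0]
finger_gap: 0.3
```

```bash
python3 -m jog '[[0,0,0.001,0,0],[0,0,0.002,0,0],[0,0,0.003,0,0],[0,0,0.004,0,0],[0,0,0.005,0,0],[0,0,0.005,0,0]]'; python3 -m jog '[[0,0,0.001,0,0],[0,0,0.002,0,0],[0,0,0.003,0,0],[0,0,0.004,0,0],[0,0,0.0045,0,0],[0,0,0.0045,0,0]]'
```

```text
time: 4.95
tool_pos: [446.5, -124.1, 99.8]
tcp_rot: [-179.9, 0.2, 2.3]
ft_force: [0.4, -1.4, 1.0]
finger_gap: 0.0
time: 5.55
tool_pos: [446.6, -124.1, 95.4]
tcp_rot: [-179.9, 0.2, 2.3]
ft_force: [-1.8, 0.4, 5.0]
finger_gap: 0.3
```

```bash
python3 -m jog '[[0,0,0.0005,0,0],[0,0,0.001,0,0],[0,0,0.001,0,0],[0,0,0.001,0,0]]';python3 -m jog '[[0,0,0.0005,0,0],[0,0,0.001,0,0],[0,0,0.001,0,0],[0,0,0.001,0,0]]'; python3 -c "
from h import *
print(r.sense()['ft_force'],r.sense()['tool_pos'])"
```

```text
time: 5.95
tool_pos: [446.6, -124.1, 94.8]
tcp_rot: [-179.9, 0.2, 2.3]
ft_force: [-1.8, 1.2, 7.2]
finger_gap: -0.0
time: 6.35
tool_pos: [446.6, -124.1, 94.2]
tcp_rot: [-179.9, 0.2, 2.3]
ft_force: [-3.0, 1.0, 7.2]
finger_gap: -0.1
[-2.9889732   1.00834192  7.1912801 ] [ 446.62785265 -124.0779831    94.17056587]
```

```bash
python3 -m jog '[[0,0,-0.005,0,0],[0,0,-0.015,0,0],[0,0,-0.03,0,0],[0,-0.022,-0.03,0,0],[0,-0.044,-0.03,0,0],[-0.0035,-0.088,-0.03,0,0],[-0.0035,-0.088,-0.03,0,0],[-0.0035,-0.088,-0.03,0,0]]'
python3 - <<'E'
from h import *
print(r.sense()["tool_pos"])
p=r.snapshot("side")
cv2.imwrite("pics/v5.png",cv2.resize(p["image"][140:250,190:310,::-1],None,fx=5,fy=5,interpolation=cv2.INTER_CUBIC))
E
```

```text
time: 7.15
tool_pos: [439.7, -35.7, 124.7]
tcp_rot: [-179.9, 0.2, 2.4]
ft_force: [-0.5, 0.1, 0.4]
finger_gap: 0.3
[439.69614183 -35.71257376 124.6906428 ]
```

View pics/v5.png

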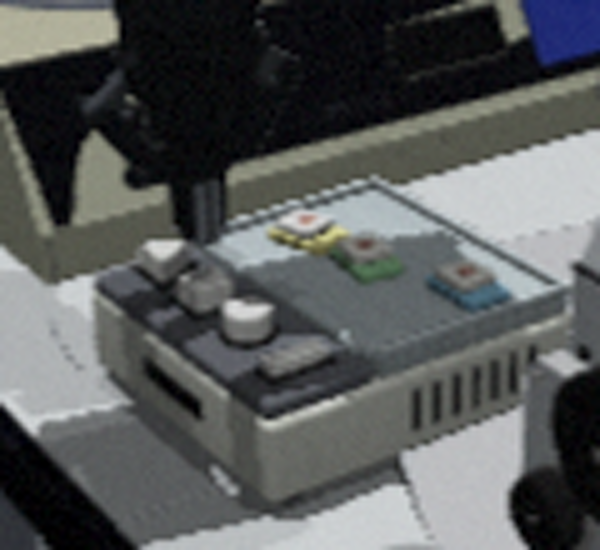

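The bar cap, around crop (296,357), now sits low. The other three keys are still up, and the tip is above the square key. I'll press the square next.

```bash
python3 -m jog '[[0.001,0,0.006,0,0],[0.001,0,0.012,0,0],[0.001,0,0.017,0,0],[0.001,0,0.02,0,0],[0.001,0,0.02,0,0]]'; python3 -m jog '[[0,0,0.001,0,0],[0,0,0.002,0,0],[0,0,0.003,0,0],[0,0,0.004,0,0],[0,0,0.005,0,0],[0,0,0.006,0,0],[0,0,0.006,0,0]]'; python3 -m jog '[[0,0,0.001,0,0],[0,0,0.002,0,0],[0,0,0.003,0,0],[0,0,0.004,0,0],[0,0,0.0045,0,0],[0,0,0.0045,0,0]]'
```

```text
time: 7.7
tool_pos: [440.2, -36.6, 103.8]
tcp_rot: [-179.9, 0.2, 2.3]
ft_force: [-0.4, -0.5, 0.5]
finger_gap: 0.0
time: 8.4
tool_pos: [440.4, -36.6, 97.8]
tcp_rot: [-179.9, 0.2, 2.3]
ft_force: [0.1, -1.3, 1.9]
finger_gap: -0.2
time: 9.0
tool_pos: [440.5, -36.6, 93.8]
tcp_rot: [-179.9, 0.2, 2.3]
ft_force: [-3.5, -1.3, 9.3]
finger_gap: 0.1
```

```bash
python3 -m jog '[[0,0,-0.005,0,0],[0,0,-0.015,0,0],[0,0,-0.03,0,0],[0,0.015,-0.03,0,0],[0.001,0.043,-0.03,0,0],[0.001,0.043,-0.03,0,0],[0.001,0.043,-0.03,0,0]]'
python3 - <<'E'
from h import *
p=r.snapshot("side")
cv2.imwrite("pics/v6.png",cv2.resize(p["image"][140:250,190:310,::-1],None,fx=5,fy=5,interpolation=cv2.INTER_CUBIC))
E
```

```text
time: 9.7
tool_pos: [443.1, -79.7, 123.7]
tcp_rot: [-179.9, 0.2, 2.2]
ft_force: [-0.3, 0.2, 0.6]
finger_gap: 0.5
```

View pics/v6.png

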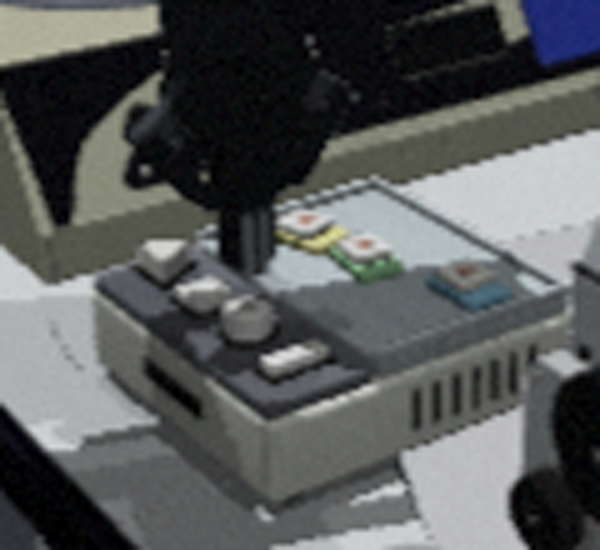

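The square, at (205,292), and the bar, at (295,357), are both down. The round and triangular keys are up. I'll press the round key.

```bash
python3 -m jog '[[0,0,0.006,0,0],[0,0,0.012,0,0],[0,0,0.017,0,0],[0,0,0.019,0,0],[0,0,0.019,0,0]]'; python3 -m jog '[[0,0,0.001,0,0],[0,0,0.002,0,0],[0,0,0.003,0,0],[0,0,0.004,0,0],[0,0,0.005,0,0],[0,0,0.006,0,0],[0,0,0.006,0,0]]'; python3 -m jog '[[0,0,0.001,0,0],[0,0,0.002,0,0],[0,0,0.003,0,0],[0,0,0.004,0,0],[0,0,0.005,0,0],[0,0,0.005,0,0]]'
```

```text
time: 10.25
tool_pos: [442.6, -78.9, 104.0]
tcp_rot: [-179.8, 0.3, 2.3]
ft_force: [0.0, 0.1, 0.3]
finger_gap: 0.2
time: 10.95
tool_pos: [442.7, -79.0, 98.0]
tcp_rot: [-179.8, 0.3, 2.3]
ft_force: [1.0, -0.1, 0.1]
finger_gap: 0.2
time: 11.55
tool_pos: [442.9, -79.0, 93.5]
tcp_rot: [-179.8, 0.3, 2.3]
ft_force: [-3.4, 1.1, 10.8]
finger_gap: -0.1
```

```bash
python3 -m jog '[[0,0,-0.005,0,0],[0,0,-0.02,0,0],[0,0,-0.06,0,0],[0,0,-0.1,0,0],[0,0,-0.15,0,0],[0,0,-0.18,0,0],[0,0,-0.18,0,0],[0,0,-0.18,0,0]]'
python3 - <<'E'
from h import *
p=r.snapshot("side")
for k in ("bar","square","round","triangle"):
    for d in r.pinpoint(p,k+"_top")[:1]: print(k,np.round(d["uv"],1),round(d["conf"],2))
cv2.imwrite("pics/v7.png",cv2.resize(p["image"][140:300,190:330,::-1],None,fx=3.7,fy=3.7,interpolation=cv2.INTER_CUBIC))
E
```

```text
time: 12.35
tool_pos: [443.9, -79.6, 273.7]
tcp_rot: [-179.9, 0.2, 2.3]
ft_force: [-0.5, -0.7, -1.2]
finger_gap: 0.0
bar [254.7 217.8] 0.67
square [229.1 198.1] 0.56
round [268.6 261.7] 0.56
triangle [222.9 188.7] 0.62
```

View pics/v7.png

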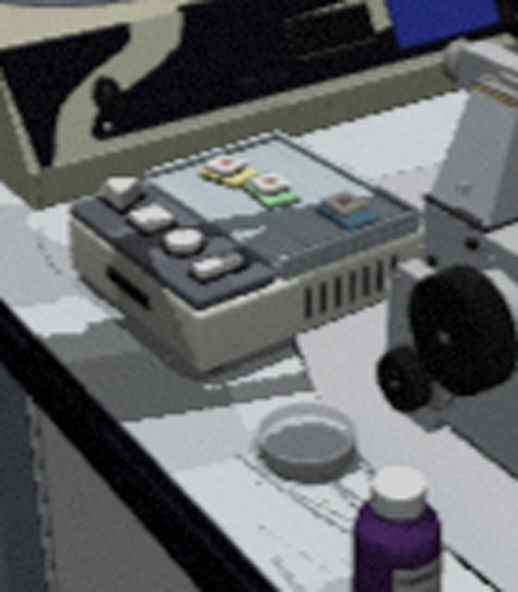

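The bar (217,265), square (151,217) and round (183,241) caps all sit low. The triangle (122,192) is still tall, and nothing loose has moved. I'm handing in.

```bash
python3 -c "
from bench import r
print(r.hand_in())"
```

```text
the job is handed in; nothing more can be done
None
```

I pressed the bar key, then the square, then the round with the closed fingertips, each straight down onto its rubber buffer. I then raised the arm clear and handed the job in at about 12.4 s on the robot's clock.

- **Forces:** the wrist readings at the end of each press were about 7, 9 and 11 N, against the 25 N limit. Each press ended with the fingertips about 2–2.5 mm below the height at which the key should be fully down.
- **Last picture:** the bar, square and round caps sit low and the triangular key is still up. The wax blocks, the dish and the bottle look unmoved. The forceps and slide case were outside that crop, and the arm never came near the bench surface.
- **What disagreed:** the networks' first key positions were partly wrong. In the last picture the bar and round points were off again. I used my own fit of the key row to both pictures instead. The top camera alone and the side camera alone differed by about 7 mm in y and 1° in angle. The combined fit, which weights the top camera more, matched every picture taken while pressing.
- **Not checked:** I judged key travel only from fingertip height, force and pictures, because the joint values cannot be read.

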